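Seat a dental model in the indexing fixture and hold the index plunger back

TASK

Take the carrier with the horseshoe-shaped dental model out of the rack, plug its shank fully home into the socket of the round indexing fixture (either way round) and let go of it. Then grip the knob of the fixture's sprung index plunger, pull it fully up so that the pin is clear of its hole in the turntable, and finish while still holding it there, so that a colleague could turn the table. Leave the carrier with the single tooth and the other loose things on the bench where they are.

Things in the scene. Friction and masses are not known exactly. Their poses are not given: they have to be found in the camera images.
- arch_model: carrier with the horseshoe dental model, 0.14 to 0.28 kg, upright in a rack slot, own x along the rack. Origin: centre of the underside of its steel flange (52 own x, 40 own y, 8 mm thick), z up. Below: shank 26 (x) x 18 (y) x 22 mm long, its last 7 mm tapering to 18 x 10. Above: plaster block 8 to 28 mm over the origin, then teeth up to 36 mm, front teeth to +x
- model_grip (a point): a good grip point on the horseshoe model: 8 mm to own -x of the carrier's origin and 22 mm above it, axes as the carrier's. Here the plaster is 44 mm wide in own y with parallel flat sides (own x -25 to +9 mm of the origin): grip from above, fingers closing along own y
- die_model: the other carrier, same flange and shank, with a smaller plaster block (32 x 34 mm, 8 to 24 mm above the origin) that bears a single tooth stump, up to 41 mm; origin as for the other carrier. It stands in the other slot. Leave it alone
- rack: fixed grey plastic rack block, 160 (own x) x 44 (own y) x 30 mm high, with two roomy slots 34 x 26 x 24 mm deep at own x = -40 and +40 mm, from which the carriers lift straight up. Origin: centre of its underside, on the bench
- fixture: fixed round indexing fixture. Origin: centre of its underside. Foot 224 mm, turntable 208 mm in diameter, top 28 mm above the bench, 12 index holes 90 mm from the centre; in the centre a steel socket block 64 (own x) x 44 (y) mm, top at 54 mm. At own x 120 to 142 mm a post, 86 mm high, with an arm 18 mm wide inwards to the plunger's guide (own x 90 mm, 26 mm diameter, top at 86 mm). It does not turn
- socket (a point): centre of the mouth of the rectangular socket hole, on top of the socket block, 54 mm above the bench; axes as the fixture's. Hole 28.5 (own x) x 20.5 (own y) x 24 mm deep, no lead-in. Carrier fully home: flange on the block, carrier's origin at this point, its own x along this x, either way round
- knob (a point): centre of the black plunger knob, an upright cylinder 26 mm in diameter and 26 mm high; axes as the fixture's. Plunger in: 113 mm above the bench (knob from 100 to 126 mm), 90 mm from the socket along the fixture's own x. Below it a stem of 10 mm diameter, 14 mm long, down to the guide. It rises with the plunger
- plunger (a joint): how far the plunger is pulled up, in m: 0 = pin in its hole (where it starts, and where its spring returns it), 0.016 = fully back against its stop. The pin leaves the hole at 0.010. The spring pulls down with about 4 N at 0 and 11 N at the stop
- wax_jar: bystander: amber jar with a white cap, 48 mm in diameter, 50 mm high; origin under its centre
- bowl: bystander: black rubber mixing bowl, 100 mm in diameter, 50 mm high; origin under its centre
- spatula: bystander: spatula lying on the bench, 190 mm long along own x
- bottle: bystander: white bottle, 54 mm in diameter, 110 mm high; origin under its centre
- brush: bystander: brush lying on the bench, 170 mm long along own x
- ring: bystander: open steel casting ring standing on the bench, 60 mm in diameter, 45 mm high; origin under its centre
Mind the look-alikes: they are no part of the job. Leave any green or red look-alike of the arch_model alone.

How it is judged:
By the outcome, as a careful person would: the job done as asked, in the order asked, and still so for the second after the job is handed in, while the arm keeps its last pose, push and grip.
It also fails if it takes over 45 s, if anything falls off the work surface, if the arm or the gripper's body presses on something with over 40 N, if the wrist force passes 120 N, or if a joint passes its speed limit or range.

ROBOT

A 7-joint arm with a two-finger parallel gripper is mounted at the origin on the work surface. World frame = base frame: x ahead of the robot, y to its left, z up, the work surface at z = 0. Lengths are in mm, angles in rad, forces in N, time in s.
With the tool pointing down it reaches from about 400 to 875 mm from the base axis. Payload 6.5 kg.
Tool frame: the origin (TCP) lies on the centre line of the jaws, within the pads' length; the fingertips stand 22 mm ahead of it and the grasp point (between the pads) lies 3 mm ahead of it; z points along the fingers, x is the direction in which the jaws open and shut, and the axes are right-handed (so a half turn about z gives the same grasp; the last joint's range is limited). The gripper opens to 85 mm and grips with 20 to 120 N. Pads are 22 mm wide; open, the fingers measure 114 mm over their backs; the gripper's body (76 mm by 85 mm) begins 54 mm behind the grasp point. The pads swing forward as they close: fully open they stand 13 mm farther back than shut.
Start: joints at [-1.272, 0.536, -0.004, 1.538, 0.003, 1.067, -0.071], TCP at [231.891, 607.221, 221.19] pointing down, gripper open.
Joint ranges: [-2.7, 2.7], [-0.37, 2.16], [-1.27, 1.26], [0.24, 2.4], [-1.31, 4.45], [0.19, 1.91], [-2.76, 2.76]. Speed limits (rad/s): [2.39, 2.39, 3.14, 3.14, 3.14, 3.14, 3.14].

INTERFACE

Orientations are given as a unit quaternion [w, x, y, z].
In Python, from cell import manip, optics, order, finder gives the robot as it stands. The module is installed in compiled form; this text tells all that it offers.
- The arm moves only by the tool servo_tool, never from a script. Its argument "deltas" is a list of rows, each a list of 6 numbers: the shift along the tool's x, y, z in m, then the turn, a rotation vector about the tool's x, y, z in degrees. In form: [[dx, dy, dz, ax, ay, az], ...]. A call has 1 to 12 rows; each row shifts and turns the commanded pose from where the row before left it, along the tool's axes as they then stand; what a row does not reach is not made up. A row lasts 1/12 s, in which the tool goes at most 41.7 mm and 7.16 degrees, less where a joint would pass 70% of its speed; a pose out of reach is approached as far as the arm can. A call with a gripper value outside its range is refused whole. "jaw" is the closure, from 0 (fully open) to 1 (shut), set as the call begins (left out, the last holds). The fingers move at their own pace and stop on an object; the grip force is fixed at half the most. Time passes only in rows, so rows that do not move let the fingers close. It gives the time, the measured TCP pose, the force and the opening at its end, in the units of the state.
- manip.observe(): the state, without advancing time (a new reading comes with each control period).
- optics.snapshot(name): name is "side" or "top"; returns the picture (400x640x3 uint8, red, green, blue); there is no depth.
- optics.camera_info(name): a dict with "mtx" (3x3 intrinsics, pixels), "R" (3x3) and "t" (3): a world point X has camera coordinates R X + t. Camera axes: x right, y down, z forward; pixel columns grow to the right and rows downward; lengths in mm; the calibration is good to about 2 mm. A picture is of the moment at which its call begins. camera_info takes no time and is no camera call.
- order.sign_off(): hands the job in, once; it reports no verdict.
Trained networks look in the newest picture that a camera, given by its name, has taken for a name from the list of things; names that differ only in an ending like _2 or _b are one class to them, and where a whole thing is asked for, a point or a joint stands for the part that bears it (a point fixed in the world has none). Each returns a list of dicts, best first, with "score" (0 to 1); they miss things now and then, are a little off and sometimes report something else, mostly with a low value. They report only what shows in the picture. A call takes as long as a camera call. They do not tell look-alikes from the thing itself.
- finder.find_in(name, camera): "rect" ([centre column, centre row, width, height] in pixels, round what is visible of it).
- finder.pinpoint(name, camera): "centre" ([row, column] in pixels: a listed point, or the origin of a listed thing).
The state is a dict: "time": time; "joint_positions": joint angles; "joint_vel": joint speeds; "tau": joint torques, N m; "position": TCP position; "tcp_rot": TCP orientation; "wrist_force": force on the tool from outside, world axes, zero at the start; "torque": the same for the moment, N m; "opening": finger opening in mm.
Only numpy, scipy, OpenCV 4.12 (cv2) and the standard library are available. Lean on these libraries where they do the work, as an engineer would, in place of code of your own. Each camera call takes 0.05 s, during which the arm holds its last target. There are 200 camera calls.

## Working session

There is one attempt and no reset: what is moved stays moved. The work goes in short steps, Python scripts to look and compute and a tool call to move; the robot and the scene stay as the last step left them, time stands still between calls to the robot, and variables do not carry over. Pictures are saved under pics/ and viewed, about 8 in all and at most 12, crops included, and the job is handed in when it is done.

Besides the shell and the picture viewer there is one more tool, called after "Call:" by a JSON object that holds its "api" and its "payload". servo_tool: Moves the arm, as the interface text tells. Its arguments: {"type":"object","properties":{"deltas":{"type":"array","items":{"type":"array","items":{"type":"number"}}},"jaw":{"type":"number"}},"required":["deltas"]}

```bash
mkdir -p pics && python3 - <<'E'
from cell import manip, optics, order, finder
import cv2, numpy as np
np.set_printoptions(precision=4,suppress=True)
s=manip.observe(); print({k:np.round(v,3) for k,v in s.items()})
for c in ("side","top"):
    im=optics.snapshot(c); cv2.imwrite(f"pics/{c}0.png",im[:,:,::-1])
    i=optics.camera_info(c); print(c,i)
    for n in ("arch_model","model_grip","die_model","rack","fixture","socket","knob"):
        print(n,[(np.round(d["centre"],1),round(d["score"],2)) for d in finder.pinpoint(n,c)][:5],[(np.round(d["rect"],0),round(d["score"],2)) for d in finder.find_in(n,c)][:4] if n in("arch_model","knob") else "")
print(manip.observe()["time"])
E
```

```text
{'time': np.float64(0.0), 'joint_positions': array([-1.272,  0.537, -0.004,  1.539,  0.003,  1.067, -0.071]), 'joint_vel': array([ 0.   , -0.001, -0.   , -0.   ,  0.001,  0.   ,  0.001]), 'tau': array([  0.001, -58.342,   1.049, -25.909,   0.012,   0.01 ,   0.   ]), 'position': array([231.685, 606.601, 220.309]), 'tcp_rot': array([ 0.001,  0.824,  0.567, -0.001]), 'wrist_force': array([ 0.591, -0.234, -0.232]), 'torque': array([0.057, 0.004, 0.002]), 'opening': np.float64(85.309)}
side {'mtx': array([[388.3841,   0.    , 321.3932],
       [  0.    , 388.3841, 203.6292],
       [  0.    ,   0.    ,   1.    ]]), 'R': array([[-0.9834, -0.1816,  0.001 ],
       [-0.1429,  0.7702, -0.6215],
       [ 0.1121, -0.6113, -0.7834]]), 't': array([611.7565, 152.1875, 955.3399])}
arch_model [(array([214.9, 405.7]), 0.94), (array([184.6, 408.1]), 0.89), (array([182.5, 361.3]), 0.88), (array([193.8, 292.9]), 0.23)] [(array([404., 211.,  21.,  21.]), 0.88), (array([407., 182.,  23.,  22.]), 0.61), (array([360., 178.,  21.,  22.]), 0.56)]
model_grip [(array([171.8, 359.5]), 0.81), (array([207. , 404.8
[... 576 characters left out ...]
.2103],
       [ 0.2093, -0.021 , -0.9776]]), 't': array([ 62.976 , 594.6715, 999.5541])}
arch_model [(array([216.3, 378.2]), 0.77), (array([267. , 352.4]), 0.75), (array([259.1, 391. ]), 0.65)] [(array([393., 264.,  22.,  28.]), 0.81), (array([353., 268.,  23.,  24.]), 0.8), (array([379., 214.,  22.,  16.]), 0.74)]
model_grip [(array([266. , 355.7]), 0.85), (array([263.7, 391.6]), 0.84), (array([214.9, 382.2]), 0.61), (array([162.3, 346.4]), 0.59)] 
die_model [(array([218.4, 404.3]), 0.64)] 
rack [] 
fixture [(array([209.6, 282.9]), 0.62)] 
socket [(array([208.3, 280.3]), 0.9)] 
knob [(array([208.9, 283.8]), 0.72), (array([209. , 247.1]), 0.64)] [(array([246., 208.,  13.,   9.]), 0.43)]
1.0
```

View pics/side0.png

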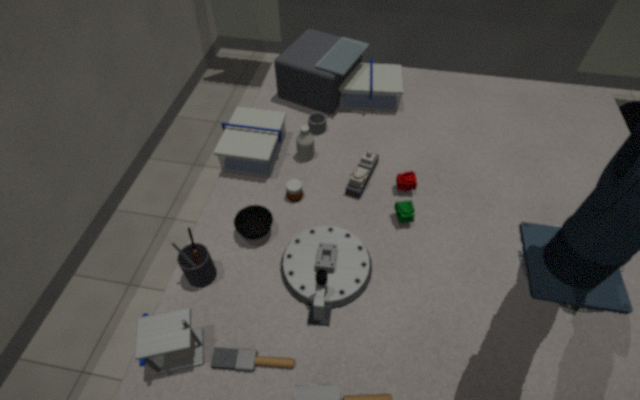

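View pics/top0.png

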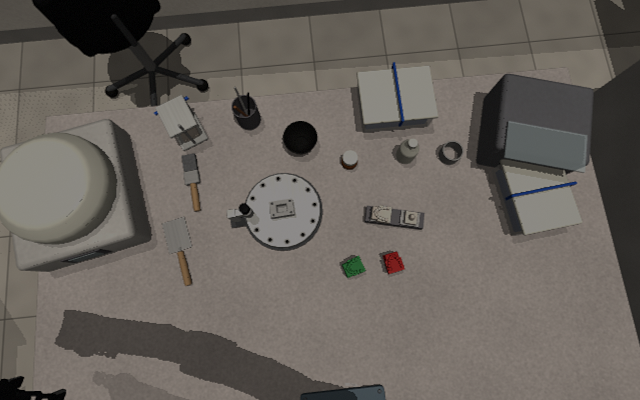

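The arch_model candidates, as top-view (col,row) / side-view (col,row):
- white horseshoe in the rack: (379,214) / (360,180)
- green look-alike: (352,267) / (405,212)
- red look-alike: (393,262) / (407,182)

I choose the white one in the rack. Next I check it in a close crop and triangulate.

```bash
cat > h.py <<'E'
from cell import manip, optics, order, finder
import cv2, numpy as np
np.set_printoptions(precision=2,suppress=True)
I={c:optics.camera_info(c) for c in("side","top")}
def proj(c,X):
    i=I[c]; p=(np.atleast_2d(X)@np.array(i["R"]).T+i["t"])@np.array(i["mtx"]).T; return p[:,:2]/p[:,2:]
def tri(uv):  # {cam:(col,row)}
    P=[np.array(I[c]["mtx"])@np.c_[I[c]["R"],I[c]["t"]] for c in("side","top")]
    X=cv2.triangulatePoints(P[0],P[1],np.float64(uv["side"]),np.float64(uv["top"])).ravel(); X=X[:3]/X[3]
    return X,[np.linalg.norm(proj(c,X)[0]-uv[c]) for c in uv]
def onz(c,uv,z):
    i=I[c];R=np.array(i["R"]);d=R.T@np.linalg.inv(i["mtx"])@[uv[0],uv[1],1];o=-R.T@np.array(i["t"]);return o+d*(z-o[2])/d[2]
def crop(c,im,u,v,w,h,s): 
    return cv2.resize(im[v-h//2:v+h//2,u-w//2:u+w//2,::-1],None,fx=s,fy=s,interpolation=cv2.INTER_CUBIC)
E
python3 - <<'E'
from h import *
for n,s,t in [("arch",(361.3,182.5),(378.2,216.3)),("grip",(359.5,171.8),(382.2,214.9)),("socket",(325,253.4),(280.3,208.3)),("knob",(317.4,278.4),(247.1,209)),("die",(368.2,162.5),(404.3,218.4)),("red",(408.1,184.6),(391,259.1)),("green",(405.7,214.9),(352.4,267))]:
    print(n,*tri({"side":s,"top":t}))
S=cv2.imread("pics/side0.png")[:,:,::-1];T=cv2.imread("pics/top0.png")[:,:,::-1]
a=crop("t",T,394,217,80,60,5);b=crop("s",S,362,175,80,60,5);c=crop("t",T,272,210,100,80,4)[:300];d=crop("s",S,326,266,100,76,4)[:300]
cv2.imwrite("pics/c1.png",np.vstack([np.hstack([a,b]),np.hstack([c,d])]))
E
```

```text
arch [ 538.91 -150.89   30.33] [np.float64(0.8366947294962556), np.float64(0.8194309678438446)]
grip [ 542.07 -157.8    62.93] [np.float64(1.2172030196910062), np.float64(1.2262599777898477)]
socket [589.19 112.57  59.92] [np.float64(1.6458439290343174), np.float64(1.4030415213676821)]
knob [590.35 196.1   92.72] [np.float64(2.125551375199332), np.float64(1.7146148986602823)]
die [ 526.11 -219.36   42.22] [np.float64(0.05327215786167466), np.float64(0.05471318910178008)]
red [ 414.83 -168.2    30.7 ] [np.float64(2.6556268955786946), np.float64(2.6131127191826717)]
green [410.08 -64.15  24.36] [np.float64(0.6321715517422245), np.float64(0.6004756739646738)]
```

View pics/c1.png

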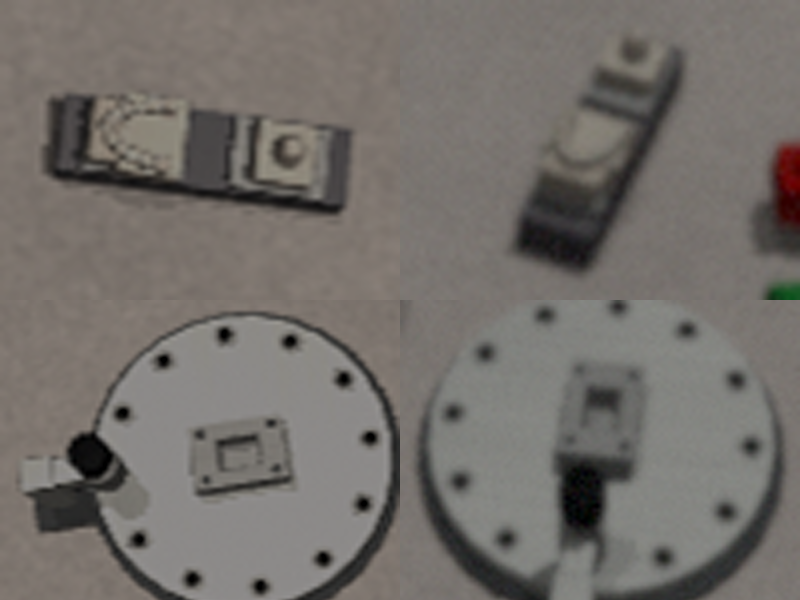

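The crop shows the white horseshoe carrier in the rack at top-view crop (138,130), teeth front to the left (world +y). The tooth stump is at crop (288,150), and the socket block at crop (240,453) is clear with the knob at (90,453). Now I fit the fixture by its holes and the arch by its model outline.

```bash
cat > fit.py <<'E'
from h import *
from scipy.optimize import least_squares
S=cv2.imread("pics/side0.png");T=cv2.imread("pics/top0.png");im={"side":S,"top":T}
def fx(p,pts):
    c,s=np.cos(p[2]),np.sin(p[2]);pts=np.atleast_2d(np.float64(pts));return np.c_[p[0]+c*pts[:,0]-s*pts[:,1],p[1]+s*pts[:,0]+c*pts[:,1],pts[:,2]]
if __name__=="__main__":
    a=np.radians(np.arange(12)*30);H=np.c_[90*np.cos(a),90*np.sin(a),0*a+28]
    obs={}
    p0=np.array([585,113,np.radians(85)])
    for it in range(3):
        obs={}
        for c in im:
            g=255-cv2.cvtColor(im[c],cv2.COLOR_BGR2GRAY).astype(float)
            uv=proj(c,fx(p0,H));L=[]
            for k,(u,v) in enumerate(uv):
                r=5 if it==0 else 4;x,y=int(round(u)),int(round(v));w=g[y-r:y+r+1,x-r:x+r+1].copy();w-=np.median(w)+20;w[w<0]=0
                if w.sum()<60 or k in(0,11): continue
                yy,xx=np.mgrid[y-r:y+r+1,x-r:x+r+1];L.append((k,(w*xx).sum()/w.sum(),(w*yy).sum()/w.sum()))
            obs[c]=np.array(L)
        def res(p,cs=("side","top")): return np.concatenate([(proj(c,fx(p,H[obs[c][:,0].astype(int)]))-obs[c][:,1:]).ravel() for c in cs])
        r=least_squares(res,p0,loss="soft_l1",f_scale=.4);p0=r.x
    print("fixture",p0[:2],np.degrees(p0[2]),"rms",np.sqrt((res(p0)**2).mean()))
    for c in im:
        q=least_squares(lambda p:res(p,(c,)),p0,loss="soft_l1",f_scale=.4).x;print(c,q[:2],np.degrees(q[2]),len(obs[c]))
    Z=[]
    for k in range(1,11):
        m={c:obs[c][obs[c][:,0]==k] for c in im}
        if all(len(v) for v in m.values()): Z.append(tri({c:m[c][0,1:] for c in im})[0][2])
    print("hole z",np.array(Z))
    np.save("fixture.npy",p0)
    A=np.array([536,-152,np.radians(81)])
    # overlay
    def draw(c,u,v,w,h,s):
        o=crop(c,im[c][:,:,::-1],u,v,w,h,s).copy()
        def pl(P,col):
            q=((proj(c,P)-[u-w//2,v-h//2]+.5)*s).astype(np.int32);cv2.polylines(o,[q],True,col,1,cv2.LINE_AA)
        pl(fx(A,[[-25,-22,58],[9,-22,58],[9,22,58],[-25,22,58]]),(0,0,255));pl(fx(A,[[-26,-20,38],[26,-20,38],[26,20,38],[-26,20,38]]),(0,255,0))
        R=A.copy();R[:2]=fx(A,[-40,0,0])[0,:2];pl(fx(R,[[-80,-22,30],[80,-22,30],[80,22,30],[-80,22,30]]),(255,255,0))
        pl(fx(p0,[[-14.25,-10.25,54],[14.25,-10.25,54],[14.25,10.25,54],[-14.25,10.25,54]]),(0,255,255));pl(fx(p0,[[-32,-22,54],[32,-22,54],[32,22,54],[-32,22,54]]),(255,0,255))
        return o
    a=draw("top",394,217,80,60,5);b=draw("side",362,175,80,60,5);cc=draw("top",276,210,60,60,5);d=draw("side",326,262,60,60,5)
    cv2.imwrite("pics/c2.png",np.vstack([np.hstack([a,b]),np.hstack([cc,d,np.zeros((300,200,3),np.uint8)])]))
E
python3 fit.py
```

```text
fixture [590.27 110.53] 93.1791748497823 rms 0.33725734264034474
side [590.85 110.18] 93.22355628339585 10
top [589.1  111.03] 93.18709593513466 10
hole z [29.73 29.57 28.43 27.82 28.02 28.7  26.93 27.45 30.3  30.99]
```

View pics/c2.png

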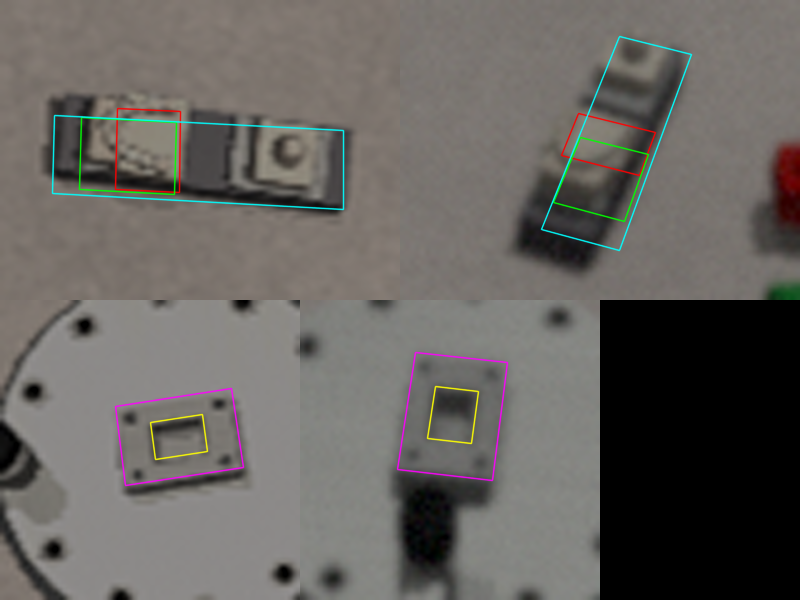

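The fixture outline fits within about 1 px; my arch guess is off by about 6 mm and 3°. I'll refine the arch by maximising the image gradient along the projected edges.

```bash
cat > fit2.py <<'E'
from fit import *
from scipy.ndimage import map_coordinates
from scipy.optimize import differential_evolution
G={}
for c in im:
    g=cv2.GaussianBlur(cv2.cvtColor(im[c],cv2.COLOR_BGR2GRAY).astype(np.float32),(0,0),.8)
    G[c]=np.hypot(cv2.Sobel(g,cv2.CV_32F,1,0),cv2.Sobel(g,cv2.CV_32F,0,1))
def seg(a,b,n=25): t=np.linspace(0,1,n)[:,None];return np.float64(a)*(1-t)+np.float64(b)*t
def score(p,segs):
    P=fx(p,np.vstack([seg(a,b) for a,b in segs]));return -sum(map_coordinates(G[c],proj(c,P).T[::-1],order=1).mean() for c in im)
rack=[((-80,-22,30),(-80,22,30)),((-80,22,30),(-20,22,30)),((80,22,30),(-80,22,30)),((-80,-22,0),(80,-22,0)),((80,-22,0),(80,22,0))]
arch=[((-25,-22,58),(-25,22,58)),((-25,-22,58),(9,-22,58)),((-25,22,58),(9,22,58))]
rk=differential_evolution(score,[(520,555),(-210,-175),(np.radians(72),np.radians(86))],args=(rack,),seed=1)
ar=differential_evolution(score,[(530,555),(-165,-140),(np.radians(70),np.radians(88))],args=(arch,),seed=1)
for n,q in(("rack",rk),("arch",ar)): print(n,q.x[:2],np.degrees(q.x[2]),q.fun)
print("arch from rack",fx(rk.x,[40,0,30]), "grip",fx(ar.x,[-8,0,52]))
out=[]
for c,u,v in(("top",394,217),("side",362,175)):
    o=crop(c,im[c][:,:,::-1],u,v,80,80,5).copy()
    for p,ss,col in((rk.x,rack,(255,255,0)),(ar.x,arch,(0,0,255))):
        for s in ss:
            q=((proj(c,fx(p,s))-[u-40,v-40]+.5)*5).astype(np.int32);cv2.polylines(o,[q],False,col,1,cv2.LINE_AA)
    out.append(o)
cv2.imwrite("pics/c3.png",np.hstack(out))
E
python3 fit2.py
```

```text
rack [ 532.07 -192.33] 76.50911444221961 -257.03466796875
arch [ 535.95 -153.92] 73.33989825359059 -252.82574462890625
arch from rack [[ 541.4  -153.43   30.  ]] grip [[ 533.65 -161.59   52.  ]]
```

View pics/c3.png

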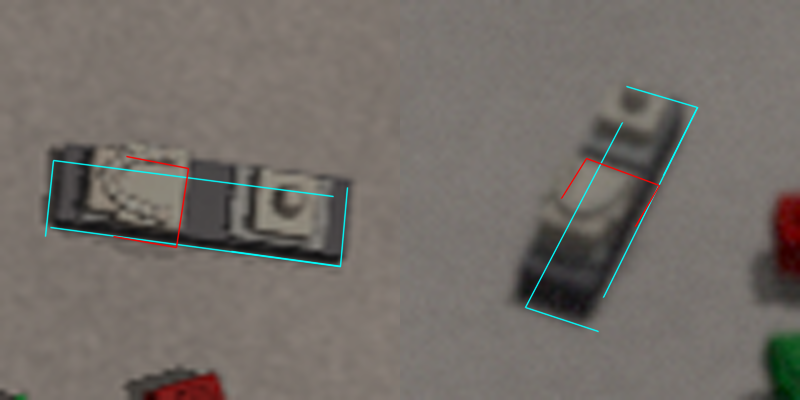

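```bash
python3 - <<'E'
from h import *
def P(c,U,V,z): 
    o={"top":(354,177),"side":(322,135)}[c];U-=400*(c=="side");return onz(c,(o[0]+(U+.5)/5-.5,o[1]+(V+.5)/5-.5),z)
def yaw(a,b): d=a-b;return np.degrees(np.arctan2(d[1],d[0]))
a,b=P("top",52,147,30),P("top",350,180,30);print("far edge",a,b,yaw(a,b),np.linalg.norm(a-b))
for c,u1,v1,u2,v2 in(("top",188,148,184,228),("side",580,160,642,180)):
    a,b=P(c,u1,v1,58),P(c,u2,v2,58);y=yaw(a,b)-90
    print(c,a,b,"yaw",y+0,np.linalg.norm(a-b),"mid",(a+b)/2)
E
python3 - <<'E'
import sys; sys.path.insert(0,'.')
from fit2 import *
rack=[((-80,-22,30),(-80,22,30)),((80,22,30),(-80,22,30)),((80,-22,30),(-80,-22,30)),((80,22,30),(80,-22,30))]
arch=[((-25,-22,58),(-25,22,58)),((-25,22,58),(9,22,58)),((-25,-22,58),(-25,-20,38)),((-26,-20,38),(26,-20,38))]
for n,s,b in(("rack",rack,[(530,548),(-200,-180),(np.radians(75),np.radians(82))]),("arch",arch,[(534,552),(-162,-145),(np.radians(73),np.radians(84))])):
    q=differential_evolution(score,b,args=(s,),seed=1);print(n,q.x[:2],np.degrees(q.x[2]),q.fun)
E
```

```text
far edge [ 573.99 -116.05   30.  ] [ 538.59 -277.67   30.  ] 77.64430806579672 165.44751285959555
top [ 560.71 -185.45   58.  ] [ 517.63 -177.21   58.  ] yaw -100.84096391368125 43.854387090332835 mid [ 539.17 -181.33   58.  ]
side [ 553.12 -182.29   58.  ] [ 517.5  -173.37   58.  ] yaw -104.0632707270572 36.72007825009146 mid [ 535.31 -177.83   58.  ]
rack [ 532.07 -192.33] 76.50911444221961 -257.03466796875
arch [ 535.95 -153.92] 73.33989825359059 -252.82574462890625
arch from rack [[ 541.4  -153.43   30.  ]] grip [[ 533.65 -161.59   52.  ]]
rack [ 533.32 -186.24] 76.11537058528631 -214.8156280517578
arch [ 536.21 -154.63] 74.006943429659 -244.8067626953125
```

Grip point is about (541,-161), rack yaw about 77.6°, so tool x should go to -12.4° (turn of 81.4° about tool z). Rotating first.

Call:
{"api": "servo_tool", "payload": {"deltas": [[0,0,0,0,0,6.78],[0,0,0,0,0,6.78],[0,0,0,0,0,6.78],[0,0,0,0,0,6.78],[0,0,0,0,0,6.78],[0,0,0,0,0,6.78],[0,0,0,0,0,6.78],[0,0,0,0,0,6.78],[0,0,0,0,0,6.78],[0,0,0,0,0,6.78],[0,0,0,0,0,6.78],[0,0,0,0,0,6.78]], "jaw": 0}}

```text
time: 2.0
position: [231.8, 607.3, 221.2]
tcp_rot: [-0.0, 0.994, -0.11, -0.0]
wrist_force: [0.3, 0.5, -0.2]
opening: 85.4
```

Call:
{"api": "servo_tool", "payload": {"deltas": [[0.0212,0.0311,0,0,0,0],[0.0212,0.0311,0,0,0,0],[0.0212,0.0311,0,0,0,0],[0.0212,0.0311,0,0,0,0],[0.0212,0.0311,0,0,0,0],[0.0212,0.0311,0,0,0,0],[0.0212,0.0311,0,0,0,0],[0.0212,0.0311,0,0,0,0],[0.0212,0.0311,0,0,0,0],[0.0212,0.0311,0,0,0,0],[0.0212,0.0311,0,0,0,0]]}}

```text
time: 2.92
position: [387.6, 221.8, 221.5]
tcp_rot: [-0.0, 0.994, -0.107, 0.0]
wrist_force: [1.0, -0.2, -0.5]
opening: 85.0
```

Call:
{"api": "servo_tool", "payload": {"deltas": [[0.0212,0.0311,0,0,0,0],[0.0212,0.0311,0,0,0,0],[0.0212,0.0311,0,0,0,0],[0.0212,0.0311,0,0,0,0],[0.0212,0.0311,0,0,0,0],[0.0212,0.0311,0,0,0,0],[0.0212,0.0311,0,0,0,0],[0.0212,0.0311,0,0,0,0],[0.0212,0.0311,0,0,0,0],[0.0212,0.0311,0,0,0,0],[0.0212,0.0311,0,0,0,0],[0,0,0,0,0,0]]}}

```text
time: 3.92
position: [543.4, -169.2, 222.1]
tcp_rot: [0.003, 0.994, -0.111, 0.002]
wrist_force: [-0.9, -0.7, 0.1]
opening: 85.7
```

Call:
{"api": "servo_tool", "payload": {"deltas": [[-0.0037,-0.0074,0.035,0,0,0],[0,0,0.035,0,0,0],[0,0,0.032,0,0,0],[0,0,0,0,0,0]]}}

```text
time: 4.25
position: [536.3, -150.6, 114.0]
tcp_rot: [-0.0, 0.994, -0.106, -0.005]
wrist_force: [-0.7, 0.8, -0.1]
opening: 85.2
```

```bash
python3 - <<'E'
from h import *
s=manip.observe();print(s["position"],s["joint_positions"])
o=[]
for c,u,v in(("top",390,210),("side",362,170)):
    im=optics.snapshot(c);cv2.imwrite(f"pics/{c}1.png",im[:,:,::-1]);k=crop(c,im,u,v,80,100,5).copy()
    for z in(120,60): 
        q=(proj(c,[s["position"][0],s["position"][1],z])[0]-[u-40,v-50]+.5)*5;cv2.circle(k,q.astype(int).tolist(),4,(0,255,255),1)
    o.append(k)
cv2.imwrite("pics/c4.png",np.hstack(o))
E
```

```text
[ 536.3  -150.62  113.98] [-0.22  0.59  0.55  1.89 -0.42  0.8   0.35]
```

View pics/c4.png

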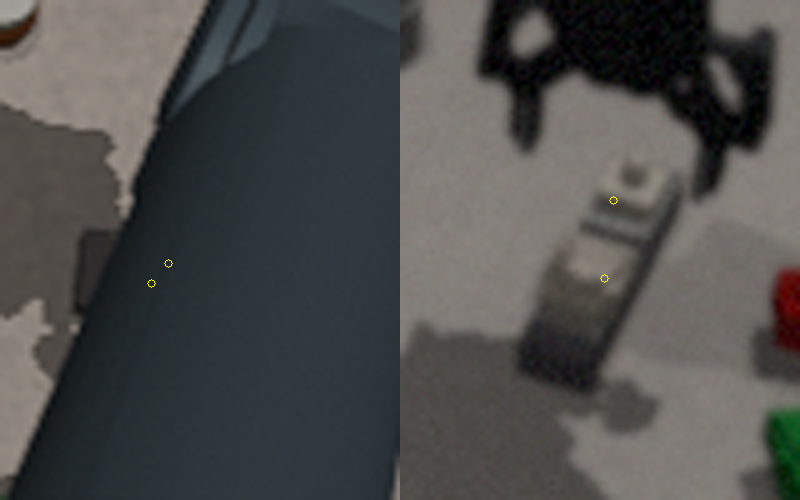

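The top view is blocked by the arm. The side view shows the fingers straddling the carrier, tips at crop (525,145) and (710,190). The arm had not settled before the correction, so I undo that shift and let it settle.

Call:
{"api": "servo_tool", "payload": {"deltas": [[0.004,0.007,0,0,0,0],[0,0,0,0,0,0],[0,0,0,0,0,0],[0,0,0,0,0,0],[0,0,0,0,0,0]]}}

```text
time: 4.77
position: [543.3, -160.1, 120.0]
tcp_rot: [-0.0, 0.994, -0.107, 0.001]
wrist_force: [-0.6, 1.2, 0.0]
opening: 85.4
```

```bash
python3 - <<'E'
from h import *
from scipy.spatial.transform import Rotation as R
s=manip.observe();print(s["position"],s["joint_positions"],R.from_quat(s["tcp_rot"],scalar_first=True).as_matrix())
S=optics.snapshot("side");cv2.imwrite("pics/side2.png",S[:,:,::-1])
print([proj("side",s["position"]-[0,0,d])[0] for d in(0,9,22)])
print([(np.round(d["centre"][::-1],1),round(d["score"],2)) for d in finder.pinpoint("model_grip","side")])
print([proj("side",[x,y,52])[0] for x,y in((541,-161),(541,-155))])
E
```

```text
[ 543.27 -160.06  120.03] [-0.21  0.59  0.56  1.87 -0.42  0.8   0.36] [[ 0.98 -0.21  0.  ]
 [-0.21 -0.98  0.  ]
 [ 0.   -0.   -1.  ]]
[array([362.02, 156.68]), array([361.74, 159.12]), array([361.34, 162.58])]
[(array([402.8, 205.7]), 0.76), (array([357.7, 174.3]), 0.72), (array([409.5, 179.9]), 0.66)]
[array([360.84, 174.17]), array([360.58, 175.75])]
```

Call:
{"api": "servo_tool", "payload": {"deltas": [[0,0,0.02,0,0,0],[0,0,0.02,0,0,0],[0,0,0.015,0,0,0],[0,0,0.008,0,0,0],[0,0,0,0,0,0],[0,0,0,0,0,0],[0,0,0,0,0,0]]}}

```text
time: 5.45
position: [543.4, -160.4, 57.1]
tcp_rot: [0.0, 0.994, -0.107, 0.001]
wrist_force: [-0.1, -0.5, -0.1]
opening: 85.3
```

Call:
{"api": "servo_tool", "payload": {"deltas": [[0,0,0,0,0,0],[0,0,0,0,0,0],[0,0,0,0,0,0],[0,0,0,0,0,0],[0,0,0,0,0,0],[0,0,0,0,0,0],[0,0,0,0,0,0],[0,0,0,0,0,0],[0,0,0,0,0,0],[0,0,0,0,0,0]], "jaw": 1}}

```text
time: 6.28
position: [542.9, -160.1, 56.2]
tcp_rot: [0.0, 0.994, -0.107, 0.0]
wrist_force: [0.4, 0.7, -0.5]
opening: -0.0
```

```bash
python3 - <<'E'
from h import *
o=[]
s=manip.observe();print(s["position"],s["opening"],s["wrist_force"])
for c,u,v in(("top",390,210),("side",365,170)):
    im=optics.snapshot(c);cv2.imwrite(f"pics/{c}3.png",im[:,:,::-1]);k=crop(c,im,u,v,100,100,4).copy()
    for z in(53,34): 
        q=(proj(c,[s["position"][0],s["position"][1],z])[0]-[u-50,v-50]+.5)*4;cv2.circle(k,q.astype(int).tolist(),4,(0,255,255),1)
    o.append(k)
cv2.imwrite("pics/c5.png",np.hstack(o))
E
```

```text
[ 542.88 -160.12   56.19] -0.00048185064722958024 [ 0.42  0.71 -0.53]
```

View pics/c5.png

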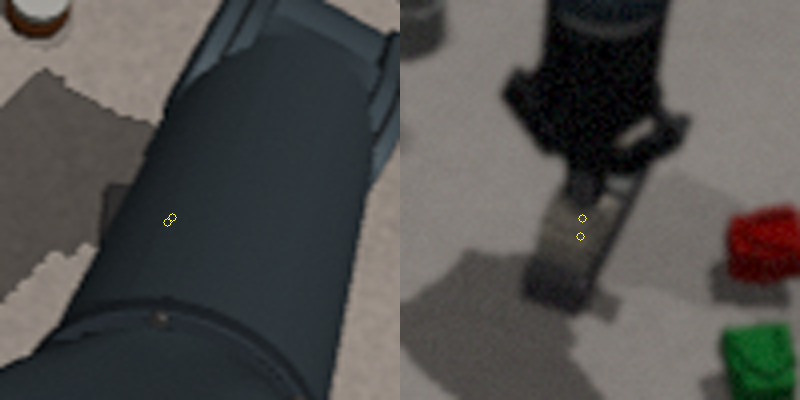

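The jaws shut on nothing. In the side view they appear to end on top of the plaster at crop (585,203), higher than the reported TCP suggests. I'll look closer with height ticks along the tool axis.

```bash
python3 - <<'E'
from h import *
o=[]
for f,p,u,v in(("side2",(543.3,-160.1),365,155),("side3",(542.9,-160.1),365,165)):
    im=cv2.imread(f"pics/{f}.png")[:,:,::-1];k=crop("side",im,u,v,66,84,6).copy()
    k=np.clip(k.astype(float)*1.8+10,0,255).astype(np.uint8)
    for z in range(0,161,20): 
        q=(proj("side",[*p,z])[0]-[u-33,v-42]+.5)*6;cv2.line(k,(int(q[0])-6,int(q[1])),(int(q[0])+6,int(q[1])),(0,255,255),1);cv2.putText(k,str(z),(5,int(q[1])),0,.4,(0,255,255),1)
    o.append(k)
cv2.imwrite("pics/c6.png",np.hstack(o))
E
```

```text
(no output)
```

View pics/c6.png

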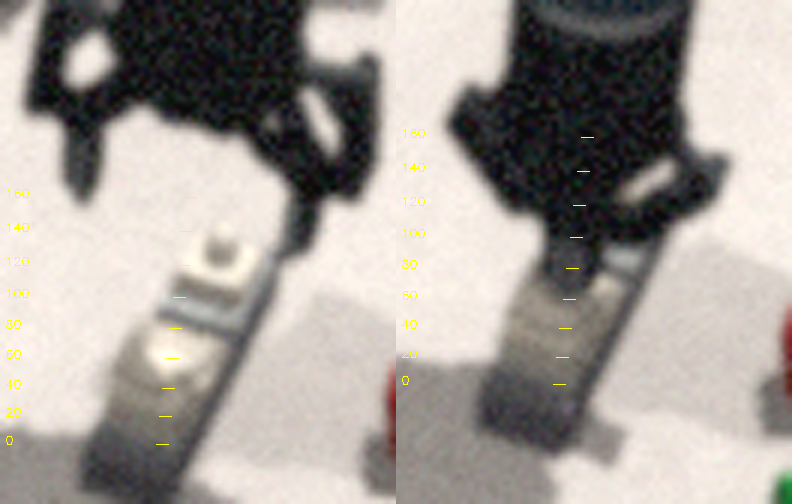

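Both frames agree: the finger tips sit about 30 mm higher than the reported TCP implies (left mid-tip at 142 instead of about 111, right shut tip at 65 instead of 34), on axis in x and y. The shut tip overlaps the plaster top, so the jaws were above it. I'll go up, open and descend lower.

Call:
{"api": "servo_tool", "payload": {"deltas": [[0,0,-0.015,0,0,0],[0,0,-0.015,0,0,0],[0,0,0,0,0,0]]}}

```text
time: 6.63
position: [544.4, -160.8, 88.5]
tcp_rot: [0.0, 0.994, -0.107, 0.002]
wrist_force: [1.3, -0.7, -0.3]
opening: -0.1
```

Call:
{"api": "servo_tool", "payload": {"deltas": [[0,0,0,0,0,0],[0,0,0,0,0,0],[0,0,0,0,0,0],[0,0,0,0,0,0],[0,0,0,0,0,0],[0,0,0,0,0,0],[0,0,0,0,0,0],[0,0,0,0,0,0]], "jaw": 0}}

```text
time: 7.3
position: [542.7, -160.1, 86.1]
tcp_rot: [0.0, 0.994, -0.107, -0.0]
wrist_force: [0.7, 0.3, 0.4]
opening: 85.1
```

Call:
{"api": "servo_tool", "payload": {"deltas": [[0,0,0.015,0,0,0],[0,0,0.015,0,0,0],[0,0,0.01,0,0,0],[0,0,0.005,0,0,0],[0,0,0.005,0,0,0],[0,0,0.005,0,0,0],[0,0,0,0,0,0],[0,0,0,0,0,0]]}}

```text
time: 7.97
position: [542.9, -160.2, 31.3]
tcp_rot: [0.0, 0.994, -0.107, 0.0]
wrist_force: [-0.1, -0.5, 0.9]
opening: 85.4
```

Call:
{"api": "servo_tool", "payload": {"deltas": [[0,0,0.005,0,0,0],[0,0,0,0,0,0],[0,0,0,0,0,0]]}}

```text
time: 8.22
position: [542.7, -160.0, 26.2]
tcp_rot: [-0.0, 0.994, -0.107, -0.0]
wrist_force: [-0.8, -0.6, -0.3]
opening: 85.8
```

Call:
{"api": "servo_tool", "payload": {"deltas": [[0,0,0,0,0,0],[0,0,0,0,0,0],[0,0,0,0,0,0],[0,0,0,0,0,0],[0,0,0,0,0,0],[0,0,0,0,0,0],[0,0,0,0,0,0],[0,0,0,0,0,0],[0,0,0,0,0,0]], "jaw": 1}}

```text
time: 8.97
position: [543.8, -160.4, 27.0]
tcp_rot: [0.0, 0.994, -0.107, 0.001]
wrist_force: [-0.2, -0.1, 5.5]
opening: 42.9
```

Call:
{"api": "servo_tool", "payload": {"deltas": [[0,0,-0.003,0,0,0],[0,0,0,0,0,0],[0,0,0,0,0,0],[0,0,0,0,0,0]]}}

```text
time: 9.3
position: [542.8, -160.1, 29.1]
tcp_rot: [0.0, 0.994, -0.107, 0.0]
wrist_force: [1.0, 0.6, -1.8]
opening: 42.7
```

Gripped: opening 42.9 mm and about 1.8 N of weight. Lifting and carrying over to the fixture.

Call:
{"api": "servo_tool", "payload": {"deltas": [[0,0,-0.01,0,0,0],[0,0,-0.015,0,0,0],[0,0,-0.02,0,0,0],[0,0,-0.02,0,0,0],[0,0,-0.015,0,0,0],[0,0,-0.01,0,0,0],[0,0,0,0,0,0]]}}

```text
time: 9.88
position: [543.6, -160.4, 121.2]
tcp_rot: [0.0, 0.994, -0.107, 0.001]
wrist_force: [1.2, 0.3, -2.1]
opening: 42.7
```

Call:
{"api": "servo_tool", "payload": {"deltas": [[-0.0005,-0.015,0,0,0,0],[-0.001,-0.028,0,0,0,0],[-0.001,-0.03,0,0,0,0],[-0.001,-0.03,0,0,0,0],[-0.001,-0.03,0,0,0,0],[-0.001,-0.03,0,0,0,0],[-0.001,-0.03,0,0,0,0],[-0.001,-0.03,0,0,0,0],[-0.001,-0.025,0,0,0,0],[-0.0008,-0.0197,0,0,0,0],[0,0,0,0,0,-5.2],[0,0,0,0,0,-5.2]]}}

```text
time: 10.88
position: [589.4, 105.8, 117.7]
tcp_rot: [0.0, 1.0, -0.012, -0.001]
wrist_force: [-0.7, -0.1, -3.3]
opening: 42.9
```

Call:
{"api": "servo_tool", "payload": {"deltas": [[0,0,0,0,0,-5.1],[0,0,0,0,0,0],[0,0,0,0,0,0],[0,0,0,0,0,0],[0,0,0,0,0,0],[0,0,0,0,0,0]]}}

```text
time: 11.38
position: [590.3, 103.4, 119.0]
tcp_rot: [0.0, 1.0, 0.028, -0.0]
wrist_force: [0.1, 0.1, -1.8]
opening: 42.7
```

```bash
python3 - <<'E'
from h import *
s=manip.observe();print({k:np.round(s[k],3) for k in("time","position","tcp_rot","wrist_force","opening","joint_positions")})
f=np.load("fixture.npy");o=[]
for c in("side","top"):
    im=optics.snapshot(c);cv2.imwrite(f"pics/{c}4.png",im[:,:,::-1])
    for n in("arch_model","socket","model_grip"): print(c,n,[(np.round(d["centre"][::-1],1),round(d["score"],2)) for d in finder.pinpoint(n,c)])
    u,v=(318,238) if c=="side" else (276,205)
    k=crop(c,im,u,v,66,84,6).copy();o.append(np.clip(k.astype(float)*1.6,0,255).astype(np.uint8))
cv2.imwrite("pics/c7.png",np.hstack(o))
E
```

```text
{'time': np.float64(11.383), 'position': array([590.35, 103.4 , 118.99]), 'tcp_rot': array([ 0.  ,  1.  ,  0.03, -0.  ]), 'wrist_force': array([ 0.15,  0.12, -1.82]), 'opening': np.float64(42.653), 'joint_positions': array([-0.6 ,  0.62,  0.48,  1.78, -0.38,  0.83,  0.12])}
side arch_model [(array([329.9, 234.1]), 0.73), (array([404.1, 212.5]), 0.7), (array([402.3, 183.9]), 0.54)]
side socket [(array([324.4, 254.2]), 0.62)]
side model_grip [(array([326.6, 230.9]), 0.73), (array([402.6, 206. ]), 0.61), (array([407.3, 179.4]), 0.55)]
top arch_model [(array([390.4, 257.9]), 0.66), (array([354. , 265.9]), 0.66), (array([409.5, 216.5]), 0.62), (array([277.9, 204.2]), 0.36)]
top socket [(array([277. , 206.4]), 0.86)]
top model_grip [(array([393.9, 264.4]), 0.89), (array([355.4, 263.9]), 0.87), (array([302.6, 143.6]), 0.65), (array([282. , 199.8]), 0.41)]
```

View pics/c7.png

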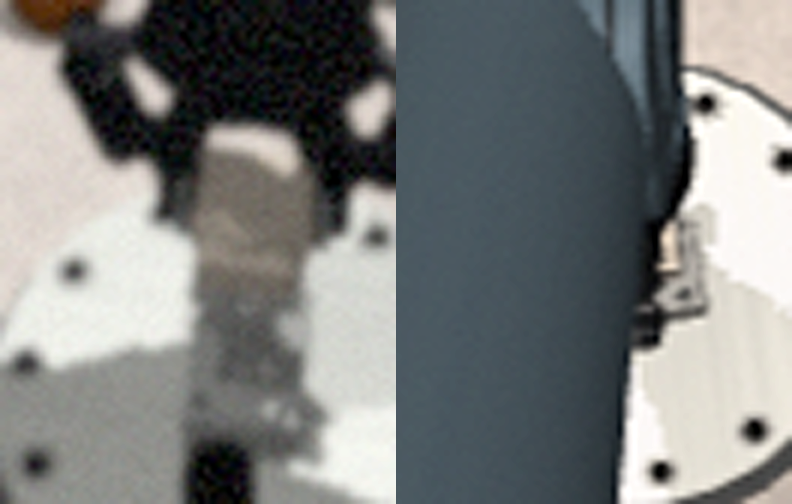

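The side view shows the carrier held upright between the fingers over the socket block, plaster at crop (250,215) and flange just below at row ~285; the top view is blocked by the arm. One numeric overlay fit will give the in-hand offset before lowering.

```bash
cat > fit3.py <<'E'
from h import *
from fit import fx
from scipy.ndimage import map_coordinates
f=np.load("fixture.npy");yaw=np.radians(93.2)
im=cv2.imread("pics/side4.png");g=cv2.GaussianBlur(cv2.cvtColor(im,cv2.COLOR_BGR2GRAY).astype(np.float32),(0,0),.8)
G=np.hypot(cv2.Sobel(g,cv2.CV_32F,1,0),cv2.Sobel(g,cv2.CV_32F,0,1))
Z=122.6;tool=(590.35,103.4)
def seg(a,b,n=20): t=np.linspace(0,1,n)[:,None];return np.float64(a)*(1-t)+np.float64(b)*t
E0=[((26,-20,0),(26,20,0)),((26,-20,8),(26,20,8)),((26,-20,0),(26,-20,8)),((26,20,0),(26,20,8))]
def pose(off,dx,z): 
    p=[tool[0]+dx,tool[1],yaw]; q=fx(p,[off,0,0])[0]; return [q[0],q[1],yaw]
R=[]
for off in np.arange(0,16,1.):      # carrier origin ahead of tool along own x
    for dx in np.arange(-3,3.1,1):
        for z in(Z,):
            P=fx(pose(off,dx,z),np.vstack([seg(*e) for e in E0])+[0,0,z]);R.append((map_coordinates(G,proj("side",P).T[::-1],order=1).mean(),off,dx,z))
R.sort(reverse=True);print(np.array(R[:8]))
u,v,s=322,238,7
a=np.clip(crop("side",im[:,:,::-1],u,v,56,84,s).astype(float)*1.8,0,255).astype(np.uint8);b=a.copy()
for off,col in((R[0][1],(0,0,255)),(8,(0,255,255))):
    p=pose(off,R[0][2] if off!=8 else 0,Z)
    for e in E0+[((13,-9,0),(13,-9,-15)),((13,9,0),(13,9,-15)),((13,-9,-15),(9,-5,-22)),((13,9,-15),(9,5,-22)),((9,-5,-22),(9,5,-22))]:
        cv2.polylines(b,[((proj("side",fx(p,np.float64(e)+[0,0,Z]))-[u-28,v-42]+.5)*s).astype(np.int32)],False,col,1,cv2.LINE_AA)
h=fx(f,[[-14.25,-10.25,54],[14.25,-10.25,54],[14.25,10.25,54],[-14.25,10.25,54]]);cv2.polylines(b,[((proj("side",h)-[u-28,v-42]+.5)*s).astype(np.int32)],True,(255,0,255),1)
cv2.imwrite("pics/c8.png",np.hstack([a,b]))
E
python3 fit3.py
```

```text
[[ 94.75   0.     0.   122.6 ]
 [ 94.29   0.    -1.   122.6 ]
 [ 93.86   1.     0.   122.6 ]
 [ 93.57   1.    -1.   122.6 ]
 [ 93.05   2.     0.   122.6 ]
 [ 92.93   0.     1.   122.6 ]
 [ 92.92   2.    -1.   122.6 ]
 [ 92.63   1.     1.   122.6 ]]
```

View pics/c8.png

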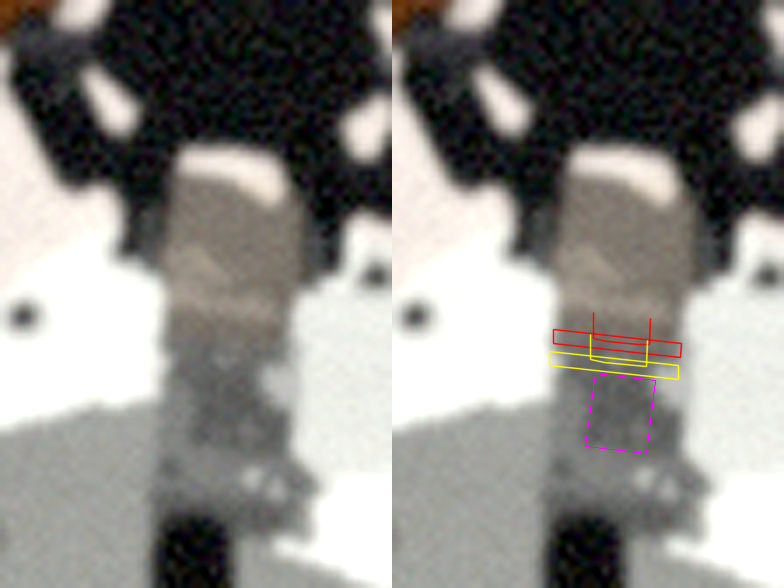

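```bash
python3 - <<'E' 2>/dev/null | tail -12
from fit3 import *
for off in(0,4,8,12):
    p=pose(off,0,Z);P=np.float64([[-25,0,28],[-25,-15,28],[-25,15,28],[22,0,36],[26,0,8],[26,0,0]])+[0,0,Z]
    print(off,((proj("side",fx(p,P))-[u-28,v-42]+.5)*s).round(0).tolist())
k=g[196:281,294:350]
print(k[10:60:1,[18,24,30,36]].T.astype(int).tolist())
E
```

```text
[ 94.29   0.    -1.   122.6 ]
 [ 93.86   1.     0.   122.6 ]
 [ 93.57   1.    -1.   122.6 ]
 [ 93.05   2.     0.   122.6 ]
 [ 92.93   0.     1.   122.6 ]
 [ 92.92   2.    -1.   122.6 ]
 [ 92.63   1.     1.   122.6 ]]
0 [[245.0, 166.0], [198.0, 161.0], [293.0, 171.0], [228.0, 276.0], [225.0, 337.0], [225.0, 351.0]]
4 [[244.0, 177.0], [196.0, 172.0], [291.0, 182.0], [226.0, 287.0], [224.0, 348.0], [224.0, 362.0]]
8 [[242.0, 187.0], [195.0, 182.0], [290.0, 192.0], [225.0, 298.0], [222.0, 359.0], [222.0, 373.0]]
12 [[241.0, 197.0], [193.0, 192.0], [289.0, 202.0], [223.0, 309.0], [221.0, 370.0], [220.0, 384.0]]
[[13, 18, 32, 55, 80, 98, 102, 90, 69, 44, 24, 15, 10, 8, 7, 8, 12, 19, 29, 38, 44, 47, 48, 45, 41, 46, 66, 95, 119, 136, 144, 146, 147, 147, 148, 149, 149, 149, 148, 148, 148, 148, 149, 149, 148, 147, 139, 124, 106, 95], [6, 8, 9, 9, 9, 9, 11, 10, 9, 10, 15, 23, 34, 39, 41, 42, 42, 42, 43, 46, 50, 54, 57, 59, 63, 69, 74, 76, 76, 80, 87, 93, 96, 93, 86, 81, 77, 75, 74, 76, 82, 86, 84, 79, 77, 77, 77, 75, 74, 73], [9, 11, 12, 9, 7, 9, 8, 7, 13, 25, 52, 87, 115, 124, 114, 94, 77, 69, 68, 69, 69, 68, 68, 67, 68, 70, 73, 78, 81, 80, 77, 76, 78, 79, 75, 69, 64, 62, 61, 60, 61, 62, 59, 56, 53, 53, 53, 53, 52, 52], [6, 9, 10, 9, 9, 8, 9, 7, 10, 15, 32, 63, 97, 120, 130, 129, 121, 107, 91, 77, 70, 67, 67, 67, 66, 66, 67, 68, 68, 67, 67, 70, 76, 80, 79, 74, 68, 64, 62, 62, 61, 63, 66, 68, 68, 65, 61, 56, 54, 55]]
```

The back edge of the plaster (crop row ~180–200) fits an in-hand offset of 6–8 mm, as planned. Lowering to just above the mouth, then in with force checks.

Call:
{"api": "servo_tool", "payload": {"deltas": [[0,0,0.012,0,0,0],[0,0,0.016,0,0,0],[0,0,0.01,0,0,0],[0,0,0.004,0,0,0],[0,0,0,0,0,0],[0,0,0,0,0,0]]}}

```text
time: 12.28
position: [590.6, 103.3, 77.1]
tcp_rot: [0.0, 1.0, 0.028, -0.0]
wrist_force: [1.2, 1.1, -2.9]
opening: 42.8
```

Call:
{"api": "servo_tool", "payload": {"deltas": [[0,0,0.003,0,0,0],[0,0,0.003,0,0,0],[0,0,0.002,0,0,0],[0,0,0,0,0,0]]}}

```text
time: 12.62
position: [590.6, 103.8, 69.1]
tcp_rot: [-0.0, 1.0, 0.028, 0.0]
wrist_force: [-0.5, 0.7, -2.8]
opening: 42.9
```

Call:
{"api": "servo_tool", "payload": {"deltas": [[0,0,0.002,0,0,0],[0,0,0,0,0,0],[0,0,0,0,0,0]]}}

```text
time: 12.87
position: [591.0, 104.3, 67.5]
tcp_rot: [-0.0, 1.0, 0.029, 0.0]
wrist_force: [-0.2, 2.7, -0.5]
opening: 42.8
```

Contact on the taper pushes the tool to +y, so I yield that way while going deeper.

Call:
{"api": "servo_tool", "payload": {"deltas": [[0,-0.0015,0.001,0,0,0],[0,0,0,0,0,0],[0,0,0,0,0,0]]}}

```text
time: 13.12
position: [590.5, 105.2, 66.2]
tcp_rot: [-0.0, 1.0, 0.028, 0.0]
wrist_force: [-0.2, 1.6, -1.9]
opening: 42.8
```

Call:
{"api": "servo_tool", "payload": {"deltas": [[0,-0.001,0.002,0,0,0],[0,0,0,0,0,0],[0,0,0,0,0,0]]}}

```text
time: 13.37
position: [589.9, 105.6, 63.8]
tcp_rot: [0.0, 1.0, 0.028, -0.0]
wrist_force: [0.2, 0.3, -2.7]
opening: 42.4
```

Call:
{"api": "servo_tool", "payload": {"deltas": [[0,0,0.002,0,0,0],[0,0,0.002,0,0,0],[0,0,0,0,0,0],[0,0,0,0,0,0]]}}

```text
time: 13.7
position: [590.0, 105.7, 59.8]
tcp_rot: [0.0, 1.0, 0.028, -0.0]
wrist_force: [-0.1, 0.4, -3.1]
opening: 42.9
```

Call:
{"api": "servo_tool", "payload": {"deltas": [[0,0,0.002,0,0,0],[0,0,0.002,0,0,0],[0,0,0,0,0,0],[0,0,0,0,0,0]]}}

```text
time: 14.03
position: [590.2, 105.8, 56.0]
tcp_rot: [0.0, 1.0, 0.028, -0.0]
wrist_force: [0.5, -0.7, -1.9]
opening: 42.9
```

Call:
{"api": "servo_tool", "payload": {"deltas": [[0,0,0.002,0,0,0],[0,0,0.002,0,0,0],[0,0,0,0,0,0],[0,0,0,0,0,0]]}}

```text
time: 14.37
position: [590.2, 105.9, 52.0]
tcp_rot: [0.0, 1.0, 0.028, -0.0]
wrist_force: [-0.6, 0.4, -2.4]
opening: 43.0
```

Call:
{"api": "servo_tool", "payload": {"deltas": [[0,0,0.001,0,0,0],[0,0,0.001,0,0,0],[0,0,0,0,0,0],[0,0,0,0,0,0]]}}

```text
time: 14.7
position: [590.6, 105.9, 51.1]
tcp_rot: [-0.0, 1.0, 0.028, 0.0]
wrist_force: [-2.3, 0.5, 5.5]
opening: 42.7
```

Call:
{"api": "servo_tool", "payload": {"deltas": [[0,0,0.002,0,0,0],[0,0,0,0,0,0],[0,0,0,0,0,0]]}}

```text
time: 14.95
position: [590.6, 106.0, 51.0]
tcp_rot: [-0.001, 1.0, 0.028, -0.0]
wrist_force: [-10.0, -1.8, 24.7]
opening: 43.0
```

Call:
{"api": "servo_tool", "payload": {"deltas": [[0,0,-0.002,0,0,0],[0,0,0,0,0,0]]}}

```text
time: 15.12
position: [590.9, 106.1, 51.0]
tcp_rot: [-0.0, 1.0, 0.028, 0.001]
wrist_force: [-3.8, -1.2, 9.9]
opening: 43.1
```

Call:
{"api": "servo_tool", "payload": {"deltas": [[0,0,0,0,0,0],[0,0,0,0,0,0],[0,0,0,0,0,0],[0,0,0,0,0,0],[0,0,0,0,0,0],[0,0,0,0,0,0],[0,0,0,0,0,0]], "jaw": 0}}

```text
time: 15.7
position: [590.3, 106.0, 50.1]
tcp_rot: [0.0, 1.0, 0.028, -0.0]
wrist_force: [-0.4, 0.2, 0.4]
opening: 85.2
```

Fully seated: it stopped dead at z≈51 with force rising to 25 N, then released. Retreating up and checking the carrier and knob with the cameras.

Call:
{"api": "servo_tool", "payload": {"deltas": [[0,0,-0.01,0,0,0],[0,0,-0.02,0,0,0],[0,0,-0.03,0,0,0],[0,0,-0.03,0,0,0],[0,0,-0.015,0,0,0],[0,-0.0145,0,0,0,0],[0,-0.03,0,0,0,0],[0,-0.03,0,0,0,0],[0,-0.02,0,0,0,0],[0,0,0,0,0,0],[0,0,0,0,0,0],[0,0,0,0,0,0]]}}

```text
time: 16.7
position: [584.7, 199.7, 154.9]
tcp_rot: [0.0, 1.0, 0.028, -0.0]
wrist_force: [0.4, -1.0, 0.5]
opening: 85.6
```

```bash
python3 - <<'E'
from h import *
from fit import fx
s=manip.observe();print({k:np.round(s[k],3) for k in("time","position","tcp_rot","wrist_force","opening")})
f=np.load("fixture.npy");o=[]
K=fx(f,[90,0,113])[0];print("knob",K)
for c,u,v in(("side",318,250),("top",270,205)):
    im=optics.snapshot(c);cv2.imwrite(f"pics/{c}5.png",im[:,:,::-1])
    print(c,[(np.round(d["centre"][::-1],1),round(d["score"],2)) for d in finder.pinpoint("knob",c)],proj(c,K),"arch",[(np.round(d["centre"][::-1],1),round(d["score"],2)) for d in finder.pinpoint("arch_model",c)],proj(c,[*f[:2],54]))
    k=crop(c,im,u,v,66,100,6).copy();k=np.clip(k.astype(float)*1.6,0,255).astype(np.uint8)
    for P,col in(([K+[0,0,13],K-[0,0,13]],(0,255,255)),(fx(f,[[-26,-20,54],[26,-20,54],[26,20,54],[-26,20,54],[-26,-20,54]]),(0,0,255)),([[*s["position"][:2],z] for z in (126,s["position"][2]+22)],(0,255,0))):
        cv2.polylines(k,[((proj(c,np.array(P))-[u-33,v-50]+.5)*6).astype(np.int32)],False,col,1,cv2.LINE_AA)
    o.append(k)
cv2.imwrite("pics/c9.png",np.hstack(o))
E
```

```text
{'time': np.float64(16.7), 'position': array([584.71, 199.66, 154.87]), 'tcp_rot': array([ 0.  ,  1.  ,  0.03, -0.  ]), 'wrist_force': array([ 0.36, -0.97,  0.47]), 'opening': np.float64(85.562)}
knob [585.28 200.39 113.  ]
side [(array([317.4, 279.8]), 0.54)] [[321.36 276.84]] arch [(array([405.5, 212.5]), 0.94), (array([402.2, 185. ]), 0.93), (array([325.1, 252.9]), 0.65)] [[326.2  254.51]]
top [(array([303.5, 141.2]), 0.45)] [[244.17 207.88]] arch [(array([280.5, 209.1]), 0.72), (array([388.4, 258.4]), 0.7)] [[281.3  206.85]]
```

View pics/c9.png

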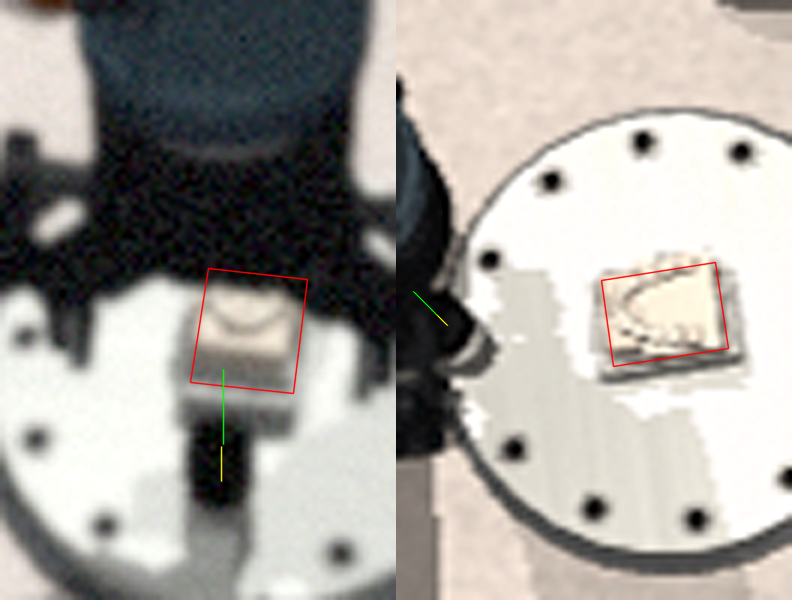

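The carrier sits flush in the socket in both views (red outline at side crop (248,330), top crop (665,315)). The open jaws are centred over the knob at side crop (218,465), with tips at (75,360) and (370,395), i.e. tip ≈ reported z + 17…20. Descending to the knob and gripping.

Call:
{"api": "servo_tool", "payload": {"deltas": [[0,0,0.015,0,0,0],[0,0,0.02,0,0,0],[0,0,0.02,0,0,0],[0,0,0.01,0,0,0],[0,0,0.005,0,0,0],[0,0,0,0,0,0],[0,0,0,0,0,0],[0,0,0,0,0,0]]}}

```text
time: 17.67
position: [585.9, 200.4, 86.4]
tcp_rot: [-0.0, 1.0, 0.028, 0.001]
wrist_force: [-0.1, -0.5, 0.2]
opening: 85.5
```

Call:
{"api": "servo_tool", "payload": {"deltas": [[0,0,0,0,0,0],[0,0,0,0,0,0],[0,0,0,0,0,0],[0,0,0,0,0,0],[0,0,0,0,0,0],[0,0,0,0,0,0],[0,0,0,0,0,0],[0,0,0,0,0,0],[0,0,0,0,0,0],[0,0,0,0,0,0]], "jaw": 1}}

```text
time: 18.5
position: [585.6, 200.4, 85.6]
tcp_rot: [-0.0, 1.0, 0.028, 0.001]
wrist_force: [0.7, -0.6, 5.6]
opening: 24.3
```

Gripped the knob. Pulling up in steps.

Call:
{"api": "servo_tool", "payload": {"deltas": [[0,0,-0.002,0,0,0],[0,0,-0.002,0,0,0],[0,0,0,0,0,0],[0,0,0,0,0,0]]}}

```text
time: 18.83
position: [585.6, 200.4, 88.9]
tcp_rot: [0.0, 1.0, 0.028, 0.001]
wrist_force: [6.1, 1.7, -4.8]
opening: 24.4
```

Call:
{"api": "servo_tool", "payload": {"deltas": [[0,0,-0.002,0,0,0],[0,0,-0.002,0,0,0],[0,0,-0.002,0,0,0],[0,0,-0.002,0,0,0],[0,0,0,0,0,0],[0,0,0,0,0,0],[0,0,0,0,0,0]]}}

```text
time: 19.42
position: [585.5, 200.4, 96.4]
tcp_rot: [0.0, 1.0, 0.028, 0.001]
wrist_force: [7.1, 1.2, -8.7]
opening: 24.5
```

Call:
{"api": "servo_tool", "payload": {"deltas": [[0,0,-0.002,0,0,0],[0,0,-0.001,0,0,0],[0,0,0,0,0,0],[0,0,0,0,0,0]]}}

```text
time: 19.75
position: [585.5, 200.4, 99.3]
tcp_rot: [0.0, 1.0, 0.028, 0.001]
wrist_force: [7.1, 1.6, -9.0]
opening: 24.4
```

Call:
{"api": "servo_tool", "payload": {"deltas": [[0.0004,0,-0.001,0,0,0],[0,0,-0.001,0,0,0],[0,0,0,0,0,0],[0,0,0,0,0,0]]}}

```text
time: 20.08
position: [585.5, 200.4, 101.0]
tcp_rot: [0.0, 1.0, 0.028, 0.0]
wrist_force: [6.2, 2.1, -11.1]
opening: 24.6
```

Call:
{"api": "servo_tool", "payload": {"deltas": [[0,0,-0.001,0,0,0],[0,0,0,0,0,0],[0,0,0,0,0,0]]}}

```text
time: 20.33
position: [585.5, 200.4, 101.8]
tcp_rot: [0.0, 1.0, 0.028, 0.0]
wrist_force: [7.3, 0.7, -11.2]
opening: 24.2
```

Call:
{"api": "servo_tool", "payload": {"deltas": [[0,0,-0.001,0,0,0],[0,0,-0.0005,0,0,0],[0,0,0,0,0,0],[0,0,0,0,0,0]]}}

```text
time: 20.67
position: [585.5, 200.3, 102.0]
tcp_rot: [0.001, 1.0, 0.028, 0.0]
wrist_force: [12.4, 3.1, -23.4]
opening: 24.2
```

```bash
python3 - <<'E'
from h import *
s=manip.observe();print({k:np.round(s[k],3) for k in("time","position","wrist_force","opening","joint_vel")})
o=[]
for c,u,v,w,h in(("side",330,235,160,140),("top",330,205,200,140)):
    im=optics.snapshot(c);cv2.imwrite(f"pics/{c}6.png",im[:,:,::-1]);k=crop(c,im,u,v,160,140,4)[:, :]
    o.append(cv2.resize(np.clip(k.astype(float)*1.5,0,255).astype(np.uint8),(400,350)))
    print(c,[(np.round(d["centre"][::-1],1),round(d["score"],2)) for n in("arch_model","die_model") for d in finder.pinpoint(n,c)])
cv2.imwrite("pics/c10.png",np.hstack(o))
E
```

```text
{'time': np.float64(20.667), 'position': array([585.46, 200.33, 101.98]), 'wrist_force': array([ 12.37,   3.05, -23.43]), 'opening': np.float64(24.215), 'joint_vel': array([ 0.,  0., -0., -0., -0.,  0.,  0.])}
side [(array([404. , 182.8]), 0.79), (array([405. , 215.5]), 0.7), (array([322. , 254.1]), 0.42)]
top [(array([389.2, 259. ]), 0.88), (array([280.4, 207.9]), 0.83), (array([351.4, 263.1]), 0.7), (array([406.8, 217.9]), 0.62)]
```

View pics/c10.png

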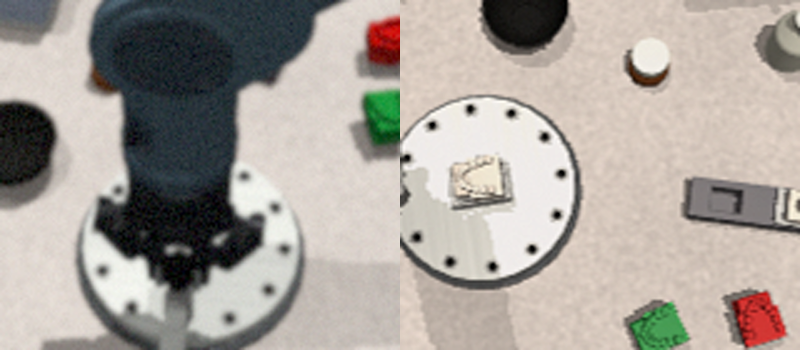

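At the stop: the force jumped from 11 to 23 N at +16.4 mm. The view shows the carrier seated, the empty slot, and the die carrier and bystanders in place. I ease off slightly, confirm the hold is steady and hand in.

Call:
{"api": "servo_tool", "payload": {"deltas": [[0,0,0.0005,0,0,0],[0,0,0,0,0,0],[0,0,0,0,0,0],[0,0,0,0,0,0],[0,0,0,0,0,0],[0,0,0,0,0,0]]}}

```text
time: 21.47
position: [585.5, 200.4, 101.9]
tcp_rot: [0.001, 1.0, 0.028, 0.0]
wrist_force: [10.2, 1.8, -19.5]
opening: 24.1
```

```bash
python3 - <<'E'
from cell import manip, order
s=manip.observe();print(s["time"],s["position"],s["wrist_force"],s["opening"])
if s["wrist_force"][2]<-8 and s["position"][2]>101: print(order.sign_off())
E
```

```text
21.4667 [585.46700962 200.38249733 101.91235329] [ 10.15707338   1.80104106 -19.50755631] 24.147368625826704
the job is handed in; nothing more can be done
None
```

The white horseshoe carrier is fully home in the fixture socket and released, and the arm was still holding the plunger knob fully up when I handed in at about 21.5 s.

- **Seating:** lowering stopped dead with the force rising to 25 N, and both cameras showed the flange flush on the block after release.
- **Plunger:** the knob followed the spring force up with no sign of slip. At +16.4 mm the force jumped from 11 to 23 N, so it is on its stop. At the last reading it was steady at z = 101.9 mm with about 19.5 N down.
- **Other things:** in the last pictures the die carrier, the red and green look-alikes, the bowl, jar and bottle were in their places. The spatula, brush and casting ring were outside those crops. Nothing touched them, but I did not check them again.

**What did not agree:**
- **First grasp:** it closed on nothing above the plaster, because the fingertips stood about 30 mm higher than the reported tool position implied. I corrected for this by camera.
- **Position along the socket:** it was about 2.5 mm off the camera fit and was corrected by yielding to the contact force.
- **Side load:** about 10 N sideways remained on the held knob.

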